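# Close the candle mould

## Robot

A 7-joint arm with a two-finger parallel gripper is mounted at the origin on the work surface. World frame = base frame: x ahead of the robot, y to its left, z up, the work surface at z = 0. Lengths are in m, angles in rad, forces in N, time in s.
With the tool pointing down it reaches from about 0.425 to 1.025 m from the base axis. Payload 9.4 kg.
Tool frame: the origin (TCP) lies between the finger pads; the fingertips stand 19 mm ahead of it and the grasp point (between the pads) is the TCP; z points along the fingers, x is the direction in which the jaws open and shut, and the axes are right-handed (so a half turn about z gives the same grasp; the last joint's range is limited). The gripper opens to 85 mm and grips with 20 to 120 N. Pads are 22 mm wide; open, the fingers measure 114 mm over their backs; the gripper's body (76 mm by 85 mm) begins 54 mm behind the grasp point. The pads swing forward as they close: fully open they stand 13 mm farther back than shut.
Start: joints at [-1.352, 0.599, -0.003, 1.599, 0.002, 0.943, -0.08], TCP at [0.211, 0.694, 0.25] pointing down, gripper open.
Joint ranges: [-2.57, 2.57], [-0.35, 1.97], [-1.29, 1.29], [0.11, 2.56], [-1.05, 4.19], [0.11, 1.86], [-2.63, 2.63]. Speed limits (rad/s): [2.22, 2.22, 3.01, 3.01, 3.14, 3.14, 3.14].

## Interface

Orientations are given as [roll, pitch, yaw] about the fixed x, y, z axes, in that order (R = Rz(yaw) Ry(pitch) Rx(roll)).
In Python, from plant import ctrl, imaging, workorder gives the robot as it stands.
- The arm moves only by the tool arm_command, never from a script. Its argument "series" is a list of rows, each a list of 6 numbers: the shift along the tool's x, y, z in m, then the turn, a rotation vector about the tool's x, y, z in degrees. A call has 1 to 20 rows; each row is the pose to reach, as a shift and turn from the pose commanded when the call began, along the tool's axes at that moment; what a row does not reach only later rows make up. A row lasts 1/12 s, in which the tool goes at most 41.7 mm and 7.16 degrees, less where a joint would pass 70% of its speed; a pose out of reach is approached as far as the arm can. A call with a gripper value outside its range is refused whole. "jaw" is the opening, from 0 (shut) to 1 (fully open), set as the call begins (left out, the last holds). The fingers move at their own pace and stop on an object; the grip force is fixed at half the most. Time passes only in rows, so rows that repeat a pose let the fingers close. It gives the time, the measured TCP pose, the force and the opening at its end, in the units of the state.
- ctrl.state(): the state, without advancing time (a new reading comes with each control period).
- imaging.capture(name): name is "scene" or "side" or "wrist"; returns the picture (400x640x3 uint8, blue, green, red); there is no depth.
- imaging.get_calibration(name): a dict with "K" (3x3 intrinsics, pixels), "extrinsics" (4x4, takes a point from camera to world coordinates). Camera axes: x right, y up, looking along -z (the intrinsics and any distortion apply to the point x, -y, -z); pixel columns grow to the right and rows downward; lengths in m; the calibration is good to about 2 mm. A picture is of the moment at which its call begins: read the wrist's pose just before it. get_calibration takes no time and is no camera call; for the wrist camera it gives the pose at the moment of the call.
- workorder.close_job(): hands the job in, once; it reports no verdict.
The state is a dict: "clock": time; "joint_positions": joint angles; "dq": joint speeds; "tau": joint torques, N m; "tool_pos": TCP position; "tool_rot": TCP orientation; "ft_force": force on the tool from outside, world axes, zero at the start; "wrist_torque": the same for the moment, N m; "finger_gap": opening from 0.0 (shut) to 1.0 (fully open).
Only numpy, scipy, OpenCV 4.12 (cv2) and the standard library are available. Lean on these libraries where they do the work, as an engineer would, in place of code of your own. Each camera call takes 0.05 s, during which the arm holds its last target. There are 200 camera calls.

## Task

Pick up the aluminium cover plate by its black handle and lower it (do not drop it) over the two brass locating pins of the candle mould until it lies flush on the lower half. Then swing the red hinged clamp frame over it and press its front bar down until it snaps shut past the ball catch. Leave the bowl, tin and jar where they are.

Things in the scene. Friction and masses are not known exactly. Their poses are not given: they have to be found in the camera images.
- cover_centre (a point): Loose aluminium cover plate 110 x 110 x 12 mm, about 0.38 kg, lying on a 6 mm cork mat. Two through holes, 12.5 mm diameter, on its x axis 38 mm either side of the middle; four grey discs are only printed marks. A half turn about z makes no difference. This point: plate's middle, 23 mm above its underside, 11 mm above its upper face (inside the handle); z up.
- cover_handle (a point): Middle of the top of the cover plate's black handle: a rib 44 mm long (along x), 14 mm wide (along y), standing 34 mm above the plate's upper face, 46 mm above its underside. Axes as cover_centre.
- seat (a point): Fixed candle mould on a blue base 160 (x) by 225 (y) by 12 mm. This point: middle of the upper face of its dark steel lower half (116 x 116 mm, 42 mm above the table); z up. Two brass pins stand on its x axis. With the cover flush, cover_centre is 23 mm straight above this point, x axes parallel (either way round). Pose differs each start.
- pin0 (a point): Tip of the brass pin at -x of the seat, 38 mm from it: upright, 10 mm diameter, 18 mm high above the face, the last 5 mm tapered to 4.4 mm.
- pin1 (a point): Tip of the equal pin at +x of the seat, 38 mm from it.
- clamp_lid (a joint): Opening angle (rad) of the red clamp frame: 0 shut, flat over the cover; 1.57 upright; starts at 1.65 to 1.95, leaning away from the mould; stop at 2.0. A stiff hinge keeps it where it is left (1 to 4 N at the front bar moves it). The catch resists from about 0.08 down to 0.04 and needs about 10 N down on the front bar; past that it snaps to 0 and stays.
- lid_hinge (a point): Middle of the red frame's hinge axis: 85 mm to +y of the seat, 17.5 mm above it. Frame 130 mm wide (x), 168 mm from hinge to free edge, 8 mm thick (4 either side of this plane), window 94 mm wide from 18 to 140 mm from the hinge for the handle. Axes turn with the red frame: x along the hinge (the seat's x), -y towards the free edge, z out of its outer face (upper when shut).
- lid_bar (a point): Middle of the outer face (upper when shut) of the red frame's front bar, 154 mm from the hinge; bar 28 mm wide (y), 94 mm long between the side rails, 8 mm thick. When shut it is 63.5 mm above the table, 69 mm to -y of the seat. A steel tongue 30 mm wide stands 20 mm out of its inner face. Axes as lid_hinge.
- catch (a point): Top centre of the blue housing (40 x 20 mm, 52 mm above the table) of the sprung ball catch, 97 mm to -y of the seat; the ball faces the seat and catches the frame's steel tongue.
- bowl: Red plastic bowl of yellow wax lumps, 170 mm across and 75 mm high; origin at the centre of its underside. Bystander.
- tin: Green tin, 74 mm diameter, 110 mm high; origin at the centre of its underside. Bystander.
- jar: Jar with a brass lid, 68 mm diameter, 90 mm high; origin at the centre of its underside. Bystander.
Mind the look-alikes: they are no part of the job. There is more than one size of the part that bears cover_centre; the job needs the largest.

How it is judged:
By the outcome, as a careful person would: the job done as asked, in the order asked, and still so for the second after the job is handed in, with the robot touching nothing.
It also fails if it takes over 72 s, if anything falls off the work surface, if the arm or the gripper's body presses on something with over 40 N, if the wrist force passes 120 N, or if a joint passes its speed limit or range.

## Working session

There is one attempt and no reset: what is moved stays moved. The work goes in short steps, Python scripts to look and compute and a tool call to move; the robot and the scene stay as the last step left them, time stands still between calls to the robot, and variables do not carry over. Pictures are saved under pics/ and viewed, about 8 in all and at most 12, crops included, and the job is handed in when it is done.

Besides the shell and the picture viewer there is one more tool, called after "Call:" in YAML: its name, and indented under it one key for each argument. arm_command: Moves the arm, as the interface text tells. Its arguments: {"type":"object","properties":{"series":{"type":"array"},"jaw":{"type":"number"}},"required":["series"]}

```bash
mkdir -p pics; ls
python3 - <<'E'
from plant import ctrl, imaging
import cv2,numpy as np
print(ctrl.state())
a=imaging.capture("scene");b=imaging.capture("side");c=imaging.capture("wrist")
for n,i in zip("scene side wrist".split(),(a,b,c)):
    cv2.imwrite(f"pics/{n}0.png",i)
    k=imaging.get_calibration(n);print(n,{q:np.round(v,3).tolist() if not isinstance(v,str) else v for q,v in k.items()})
E
```

```text
pics
{'clock': 0.0, 'joint_positions': array([-1.35169245,  0.60015799, -0.00255687,  1.60013562,  0.00181271,
        0.94291865, -0.0798034 ]), 'dq': array([ 0.00045241, -0.00206002,  0.00055706,  0.0004538 , -0.00112995,
       -0.00068706, -0.00103586]), 'tau': array([ 2.88468354e-04, -7.76459098e+01,  1.56582512e+00, -2.58002490e+01,
        1.24776451e-02,  8.89770716e-03,  1.72984733e-05]), 'tool_pos': array([0.21122111, 0.69307597, 0.24939096]), 'tool_rot': array([3.14144258e+00, 1.61048102e-03, 1.27506617e+00]), 'ft_force': array([-1.13698952, -0.25751897, -0.27938039]), 'wrist_torque': array([-0.00375665,  0.0014986 ,  0.01706705]), 'finger_gap': 0.9979064240900966}
scene {'K': [[515.375, 0.0, 320.271], [0.0, 515.375, 193.506], [0.0, 0.0, 1.0]], 'extrinsics': [[-0.574, -0.49, 0.657, 1.453], [0.819, -0.348, 0.456, 0.497], [0.005, 0.799, 0.601, 0.893], [0.0, 0.0, 0.0, 1.0]]}
side {'K': [[405.653, 0.0, 320.143], [0.0, 405.653, 196.979], [0.0, 0.0, 1.0]], 'extrinsics': [[-0.99, 0.083, -0.113, 0.452], [-0.139, -0.463, 0.876, 0.852], [0.021, 0.883, 0.47, 0.605], [0.0, 0.0, 0.0, 1.0]]}
wrist {'K': [[326.58, 0.0, 318.476], [0.0, 326.58, 198.329], [0.0, 0.0, 1.0]], 'extrinsics': [[0.292, -0.909, -0.297, 0.135], [0.957, 0.277, 0.091, 0.717], [-0.001, -0.311, 0.951, 0.374], [0.0, 0.0, 0.0, 1.0]]}
```

View pics/scene0.png

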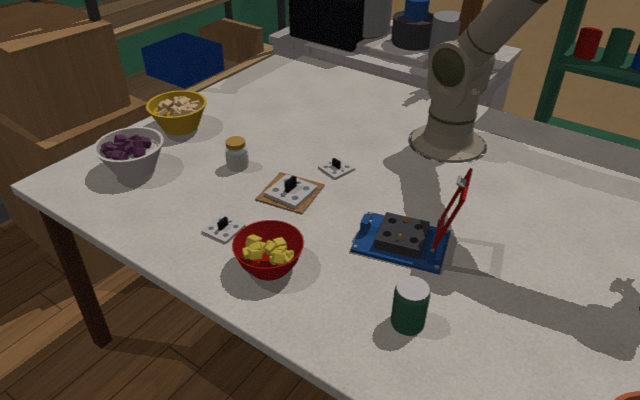

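View pics/side0.png

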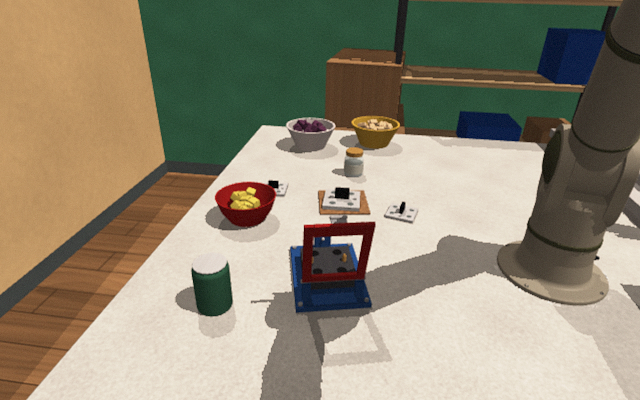

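The scene view shows the large cover on its cork mat, with the handle top at about (291,179). The mould is at (403,233) and the frame is open at (455,210). The side view shows the cover at (342,193) and the mould at (330,262). I'll do rough ray casts first.

```bash
cat > h.py <<'E'
from plant import ctrl, imaging, workorder
import cv2,numpy as np
from scipy.spatial.transform import Rotation as Ro
def ray(cal,px):
    K,E=np.array(cal["K"]),np.array(cal["extrinsics"])
    d=np.linalg.inv(K)@[px[0],px[1],1.]; d=np.array([d[0],-d[1],-d[2]])
    return E[:3,3],E[:3,:3]@d
def onz(cal,px,z):
    o,d=ray(cal,px); return o+d*(z-o[2])/d[2]
def proj(cal,p):
    K,E=np.array(cal["K"]),np.array(cal["extrinsics"])
    q=E[:3,:3].T@(np.asarray(p)-E[:3,3]); q=np.array([q[0],-q[1],-q[2]]); u=K@q; return u[:2]/u[2]
def two(c1,p1,c2,p2):
    o1,d1=ray(c1,p1);o2,d2=ray(c2,p2)
    s=np.linalg.lstsq(np.c_[d1,-d2],o2-o1,rcond=None)[0]
    a,b=o1+d1*s[0],o2+d2*s[1]; return (a+b)/2,np.linalg.norm(a-b)
def totool(dw,st=None):
    st=st or ctrl.state()
    return Ro.from_euler("xyz",st["tool_rot"]).as_matrix().T@np.asarray(dw)
def blobs(mask,amin=20):
    n,l,s,c=cv2.connectedComponentsWithStats(mask.astype(np.uint8)); 
    return [(c[i].round(1).tolist(),s[i].tolist()) for i in range(1,n) if s[i][4]>=amin]
E
python3 - <<'E'
from h import *
s=imaging.get_calibration("scene");d=imaging.get_calibration("side")
print("handle",onz(s,(291,179),.052),onz(d,(342,190),.052),"plate",onz(s,(291,190),.018),onz(d,(342,200),.018))
print("seat",onz(s,(403,231),.042),onz(d,(333,261),.042))
for p in [(374,213),(351,250),(445,270),(452,240)]: print("base",p,onz(s,p,.012))
print("jar",onz(s,(236,168),0),"tin",onz(s,(410,325),0),"bowl",onz(s,(268,270),0))
E
```

```text
handle [ 0.52614577 -0.24792754  0.052     ] [ 0.52585388 -0.23498849  0.052     ] plate [ 0.53164383 -0.24493531  0.018     ] [ 0.52428173 -0.23490892  0.018     ]
seat [0.53117702 0.10982258 0.042     ] [0.51480361 0.10490142 0.042     ]
base (374, 213) [ 0.4780532  -0.00275423  0.012     ]
base (351, 250) [0.63747569 0.02427642 0.012     ]
base (445, 270) [0.5666122  0.24385524 0.012     ]
base (452, 240) [0.45749342 0.21431956 0.012     ]
jar [ 0.52056032 -0.46787873  0.        ] tin [7.51600527e-01 2.47207302e-01 1.11022302e-16] bowl [ 0.80108364 -0.10780281  0.        ]
```

Run:
```python
import cv2,numpy as np
a=cv2.imread("pics/scene0.png")[130:290,240:480];b=cv2.imread("pics/side0.png")[170:315,270:430]
b=cv2.resize(b,None,fx=3,fy=3,interpolation=2)
cv2.imwrite("pics/c1.png",cv2.resize(a,None,fx=3.3,fy=3.3,interpolation=2))
```

```text
(no output)
```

View pics/c1.png

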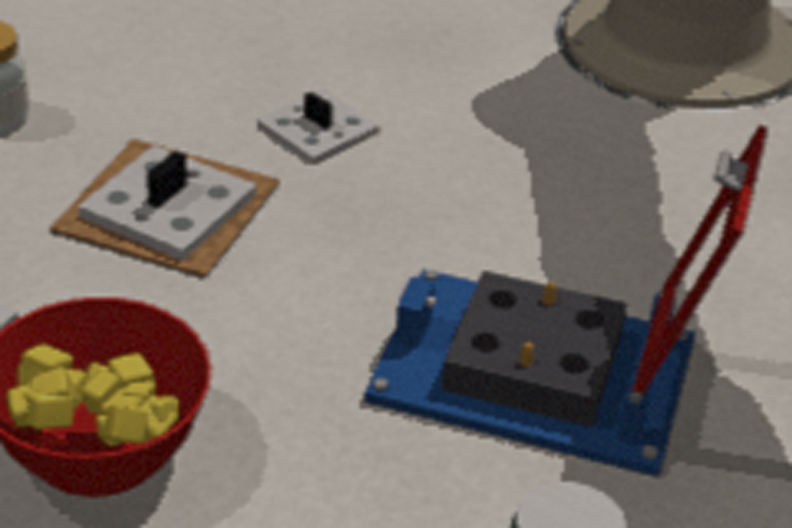

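The enlarged crop shows the pin tips at image pixels (406.1,216.4) and (399.7,234.5). The handle's top edge runs from (285.5,180.9) to (295.5,176.4), and the tongue side of the frame is upright.

```bash
cat >> h.py <<'E'
def plan(p,yaw):
    """tool-frame shift and rotvec(deg) to reach tool-down pose at p, jaw x axis along yaw (mod pi)"""
    st=ctrl.state(); R=Ro.from_euler("xyz",st["tool_rot"]); 
    c=[]
    for y in (yaw,yaw+np.pi,yaw-np.pi):
        T=Ro.from_euler("xyz",[np.pi,0,y]); c.append((R.inv()*T).as_rotvec(degrees=True))
    c.sort(key=np.linalg.norm)
    print("shift",(R.inv().apply(np.asarray(p)-st["tool_pos"])).round(4),"rot",c[0].round(2),"alt",c[1].round(1),"clock",round(st["clock"],2),"q",st["joint_positions"].round(2))
E
python3 - <<'E'
from h import *
s=imaging.get_calibration("scene")
a,b=onz(s,(406.1,216.4),.06),onz(s,(399.7,234.5),.06); print(a,b,np.linalg.norm(a-b),np.degrees(np.arctan2(*(b-a)[1::-1])))
c,d=onz(s,(285.5,180.9),.052),onz(s,(295.5,176.4),.052); print(c,d,np.linalg.norm(c-d),np.degrees(np.arctan2(*(d-c)[1::-1])))
m=(a+b)/2
plan([m[0],m[1]-.02,.38],np.radians(78)); plan([.526,-.243,.30],np.radians(78))
E
```

```text
[0.49577092 0.09802547 0.06      ] [0.56689091 0.1175129  0.06      ] 0.07374152671364942 15.323385285778599
[ 0.54239239 -0.25486557  0.052     ] [ 0.50861892 -0.24531672  0.052     ] 0.03509740914191965 164.2126971092164
shift [-0.486   0.4826 -0.1298] rot [ 0.    0.07 -4.94] alt [ 1.000e-01 -0.000e+00  1.751e+02] clock 0.15 q [-1.35  0.6  -0.    1.6   0.    0.94 -0.08]
shift [-0.8039  0.5739 -0.0494] rot [ 0.    0.07 -4.94] alt [ 1.000e-01 -0.000e+00  1.751e+02] clock 0.15 q [-1.35  0.6  -0.    1.6   0.    0.94 -0.08]
```

Call:
arm_command:
  series:
    - [-0.06, 0.06, -0.13, 0, 0, -5]
    - [-0.486, 0.483, -0.13, 0, 0, -5]
    - [-0.486, 0.483, -0.13, 0, 0, -5]
    - [-0.486, 0.483, -0.13, 0, 0, -5]
    - [-0.486, 0.483, -0.13, 0, 0, -5]
    - [-0.486, 0.483, -0.13, 0, 0, -5]
    - [-0.486, 0.483, -0.13, 0, 0, -5]
    - [-0.486, 0.483, -0.13, 0, 0, -5]
    - [-0.486, 0.483, -0.13, 0, 0, -5]
    - [-0.486, 0.483, -0.13, 0, 0, -5]
    - [-0.486, 0.483, -0.13, 0, 0, -5]
    - [-0.486, 0.483, -0.13, 0, 0, -5]
    - [-0.486, 0.483, -0.13, 0, 0, -5]
    - [-0.486, 0.483, -0.13, 0, 0, -5]
    - [-0.486, 0.483, -0.13, 0, 0, -5]
    - [-0.486, 0.483, -0.13, 0, 0, -5]
    - [-0.486, 0.483, -0.13, 0, 0, -5]
    - [-0.486, 0.483, -0.13, 0, 0, -5]
    - [-0.486, 0.483, -0.13, 0, 0, -5]
    - [-0.486, 0.483, -0.13, 0, 0, -5]

```text
clock: 1.82
tool_pos: [0.5314, 0.0881, 0.38]
tool_rot: [-3.141, -0.0, 1.362]
ft_force: [-0.8, 1.4, -0.4]
finger_gap: 0.999
```

Run:
```python
from h import *
import json
st=ctrl.state();print(st["tool_pos"],st["tool_rot"],st["clock"],st["joint_positions"].round(2),abs(st["dq"]).max())
c=imaging.get_calibration("wrist");i=imaging.capture("wrist");cv2.imwrite("pics/w1.png",i)
json.dump({k:np.array(v).tolist() for k,v in c.items() if k in("K","extrinsics")},open("w1.json","w"))
plan([.526,-.243,.25],np.radians(74))
```

```text
[0.53135522 0.08810961 0.37998143] [-3.14083395e+00 -1.14872742e-04  1.36178696e+00] 1.8167 [-0.4   0.24  0.17  1.87 -0.05  1.04  1.15] 0.027814156603724816
shift [-0.3259  0.0634  0.1298] rot [-0.05 -0.01  4.12] alt [ 0.000e+00 -1.000e-01 -1.759e+02] clock 1.87 q [-0.4   0.24  0.17  1.87 -0.05  1.04  1.15]
```

View pics/w1.png

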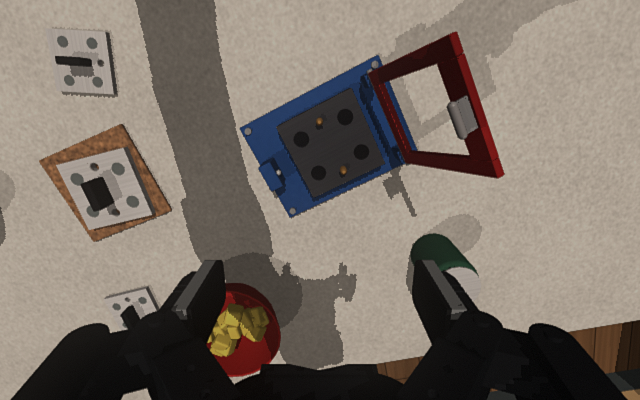

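The wrist view shows brass pins near (319,121) and (343,170), and the cover handle near (98,193). I'll move closer to the cover, then take fine measurements of both.

Run:
```python
from h import *
import json
plan([.583,-.258,.22],np.radians(74))
c=json.load(open("w1.json"));i=cv2.imread("pics/w1.png");h=cv2.cvtColor(i,cv2.COLOR_BGR2HSV)
m=cv2.inRange(h,(8,90,60),(30,255,255));m[:90]=0;m[190:]=0;m[:,:290]=0;m[:,370:]=0
for b in blobs(m,5): print(b,onz(c,b[0],.055))
m=((h[...,0]<8)|(h[...,0]>172))&(h[...,1]>120)&(h[...,2]>40);m[200:]=0;m[:,:340]=0
cn=max(cv2.findContours(m.astype(np.uint8),0,2)[0],key=cv2.contourArea)
print("frame hull",cv2.approxPolyDP(cv2.convexHull(cn),4,True)[:,0].tolist())
```

```text
shift [-0.3289  0.1223  0.1598] rot [-0.05 -0.01  4.12] alt [ 0.000e+00 -1.000e-01 -1.759e+02] clock 1.87 q [-0.4   0.24  0.17  1.87 -0.05  1.04  1.15]
([318.8, 120.6], [316, 117, 7, 8, 39]) [0.48964373 0.09831547 0.055     ]
([342.9, 169.5], [340, 166, 7, 8, 44]) [0.56237559 0.11756343 0.055     ]
frame hull [[368, 74], [456, 32], [503, 174], [406, 162]]
```

Call:
arm_command:
  series:
    - [-0.329, 0.122, 0.16, 0, 0, 4]
    - [-0.329, 0.122, 0.16, 0, 0, 4]
    - [-0.329, 0.122, 0.16, 0, 0, 4]
    - [-0.329, 0.122, 0.16, 0, 0, 4]
    - [-0.329, 0.122, 0.16, 0, 0, 4]
    - [-0.329, 0.122, 0.16, 0, 0, 4]
    - [-0.329, 0.122, 0.16, 0, 0, 4]
    - [-0.329, 0.122, 0.16, 0, 0, 4]
    - [-0.329, 0.122, 0.16, 0, 0, 4]
    - [-0.329, 0.122, 0.16, 0, 0, 4]
    - [-0.329, 0.122, 0.16, 0, 0, 4]
    - [-0.329, 0.122, 0.16, 0, 0, 4]

```text
clock: 2.87
tool_pos: [0.5831, -0.2576, 0.2196]
tool_rot: [-3.14, -0.001, 1.294]
ft_force: [0.3, 0.7, 0.5]
finger_gap: 0.997
```

Run:
```python
from h import *
import json
st=ctrl.state();print(st["tool_pos"],st["tool_rot"],st["clock"],st["joint_positions"].round(2),abs(st["dq"]).max())
c=imaging.get_calibration("wrist");i=imaging.capture("wrist");cv2.imwrite("pics/w2.png",i)
json.dump({k:np.array(v).tolist() for k,v in c.items() if k in("K","extrinsics")},open("w2.json","w"))
h=cv2.cvtColor(i,cv2.COLOR_BGR2HSV)
p=proj(c,[.527,-.242,.018]);print(p)
cork=cv2.inRange(h,(5,70,50),(25,255,255));print(blobs(cork,300))
```

```text
[ 0.58309765 -0.2575862   0.21963103] [-3.14002652e+00 -1.01680381e-03  1.29350808e+00] 2.8667 [ 0.18  0.54  0.22  1.85 -0.16  0.78  1.78] 0.028417529669781196
[317.07007011 115.31908878]
[([290.5, 96.9], [203, 2, 199, 205, 8872]), ([35.4, 173.4], [0, 138, 78, 74, 4496]), ([521.9, 307.8], [480, 287, 81, 46, 2250])]
```

View pics/w2.png

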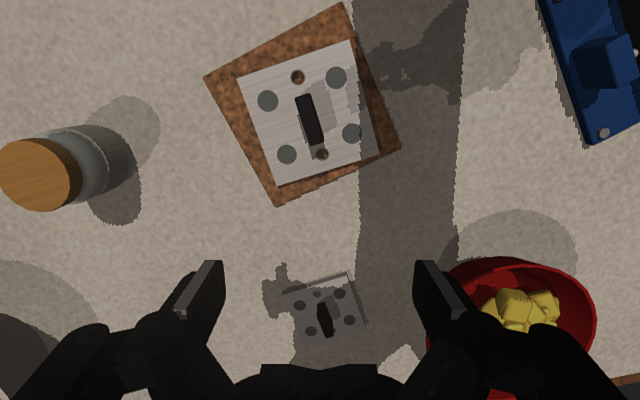

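The cover is clear in this view: holes at (298,77) and (321,154), and the handle top near (309,118). The bowl and jar are well away from it.

Run:
```python
from h import *
import json
c=json.load(open("w2.json"));i=cv2.imread("pics/w2.png");h=cv2.cvtColor(i,cv2.COLOR_BGR2HSV)
P=[]
for u,v in [(298,77),(321,154)]:
    s=h[v-13:v+14,u-13:u+14];m=(s[...,1]>70)|(s[...,2]<70)
    b=max(blobs(m,10),key=lambda b:b[1][4] if b[1][4]<400 else 0);q=np.array(b[0])+[u-13,v-13];P.append(onz(c,q,.018));print(q,b[1],P[-1])
a,b=P;print("mid",(a+b)/2,np.linalg.norm(a-b),np.degrees(np.arctan2(*(a-b)[1::-1])))
m=cv2.inRange(h,(0,0,0),(180,255,45));m[:80]=0;m[160:]=0;m[:,:285]=0;m[:,335:]=0
for n,l in zip(*[[b for b in blobs(m,50)]]*2): print("handle blob",n)
cn=max(cv2.findContours(m,0,2)[0],key=cv2.contourArea);q=cv2.boxPoints(cv2.minAreaRect(cn));print(q.tolist())
mid=(a+b)/2; print("pred handle top center px",proj(c,[*mid[:2],.052]),"handle bottom",proj(c,[*mid[:2],.018]))
# plate outline fit
pl=((h[...,1]<45)&(h[...,2]>70)).astype(np.uint8);k=np.zeros_like(pl);cv2.fillConvexPoly(k,np.array([[232,76],[352,34],[388,157],[276,192]]),1)
cn=max(cv2.findContours(cv2.morphologyEx(pl&k,3,np.ones((9,9))),0,2)[0],key=cv2.contourArea)
q=cv2.approxPolyDP(cv2.convexHull(cn),6,True)[:,0];W=np.array([onz(c,x,.018) for x in q]);print(q.tolist(),W.round(4).tolist(),W.mean(0),[np.linalg.norm(W[j]-W[j-1]).round(4) for j in range(len(W))])
```

```text
[297.5  77.3] [6, 7, 13, 14, 141] [ 0.48871094 -0.25011696  0.018     ]
[321.3 153.3] [7, 7, 13, 11, 113] [ 0.56380571 -0.2481109   0.018     ]
mid [ 0.52625833 -0.24911393  0.018     ] 0.07512156719530423 -178.46977564790322
handle blob ([309.3, 119.1], [295, 94, 29, 52, 817])
[[293.60003662109375, 97.79998779296875], [309.20001220703125, 92.59999084472656], [325.29998779296875, 140.89999389648438], [309.70001220703125, 146.09999084472656]]
pred handle top center px [308.88441561 119.40333071] handle bottom [309.81618926 116.62900772]
[[349, 40], [388, 157], [277, 185], [237, 79]] [[0.4711, -0.1959, 0.018], [0.5859, -0.1844, 0.018], [0.583, -0.3012, 0.018], [0.4746, -0.3051, 0.018]] [ 0.52865938 -0.24666676  0.018     ] [np.float64(0.1093), np.float64(0.1153), np.float64(0.1168), np.float64(0.1085)]
```

Run:
```python
from h import *
plan([.5263,-.249,.042],np.radians(91.5))
```

```text
shift [-0.0083 -0.057   0.1783] rot [ -0.02  -0.08 -17.31] alt [-1.000e-01  0.000e+00  1.627e+02] clock 2.92 q [ 0.18  0.53  0.22  1.85 -0.16  0.78  1.78]
```

Call:
arm_command:
  series:
    - [-0.008, -0.057, 0.03, 0, 0, -7]
    - [-0.008, -0.057, 0.05, 0, 0, -14]
    - [-0.008, -0.057, 0.08, 0, 0, -17.3]
    - [-0.008, -0.057, 0.11, 0, 0, -17.3]
    - [-0.008, -0.057, 0.135, 0, 0, -17.3]
    - [-0.008, -0.057, 0.15, 0, 0, -17.3]
    - [-0.008, -0.057, 0.162, 0, 0, -17.3]
    - [-0.008, -0.057, 0.172, 0, 0, -17.3]
    - [-0.008, -0.057, 0.178, 0, 0, -17.3]
    - [-0.008, -0.057, 0.178, 0, 0, -17.3]
    - [-0.008, -0.057, 0.178, 0, 0, -17.3]
  jaw: 0.6

```text
clock: 3.83
tool_pos: [0.5264, -0.2511, 0.0428]
tool_rot: [3.141, 0.0, 1.595]
ft_force: [0.2, -0.7, 1.0]
finger_gap: 0.601
```

Call:
arm_command:
  series:
    - [0, 0, 0, 0, 0, 0]
    - [0, 0, 0, 0, 0, 0]
    - [0, 0, 0, 0, 0, 0]
    - [0, 0, 0, 0, 0, 0]
    - [0, 0, 0, 0, 0, 0]
    - [0, 0, 0, 0, 0, 0]
    - [0, 0, 0, 0, 0, 0]
    - [0, 0, 0, 0, 0, 0]
    - [0, 0, 0, 0, 0, 0]
    - [0, 0, 0, 0, 0, 0]
  jaw: 0

```text
clock: 4.67
tool_pos: [0.5263, -0.2514, 0.0432]
tool_rot: [3.14, 0.0, 1.594]
ft_force: [-0.9, 1.1, 5.7]
finger_gap: 0.153
```

Grip holds at about 13 mm. Next I'll lift and stage beside the mould, so the wrist camera sees the pins past the plate.

Run:
```python
from h import *
plan([.652,.141,.17],np.radians(104.8))
```

```text
shift [ 0.3893  0.1351 -0.1268] rot [  0.06   0.02 -13.45] alt [ 0.000e+00 -1.000e-01  1.666e+02] clock 4.67 q [ 0.3   0.73  0.07  2.07 -0.13  0.34  2.07]
```

Call:
arm_command:
  series:
    - [0, 0, -0.01, 0, 0, 0]
    - [0, 0, -0.03, 0, 0, 0]
    - [0, 0, -0.06, 0, 0, 0]
    - [0, 0, -0.1, 0, 0, 0]
    - [0.03, 0.01, -0.127, 0, 0, -2]
    - [0.06, 0.02, -0.127, 0, 0, -5]
    - [0.1, 0.034, -0.127, 0, 0, -9]
    - [0.135, 0.046, -0.127, 0, 0, -13.4]
    - [0.17, 0.058, -0.127, 0, 0, -13.4]
    - [0.205, 0.07, -0.127, 0, 0, -13.4]
    - [0.24, 0.082, -0.127, 0, 0, -13.4]
    - [0.275, 0.094, -0.127, 0, 0, -13.4]
    - [0.31, 0.106, -0.127, 0, 0, -13.4]
    - [0.34, 0.117, -0.127, 0, 0, -13.4]
    - [0.36, 0.124, -0.127, 0, 0, -13.4]
    - [0.38, 0.131, -0.127, 0, 0, -13.4]
    - [0.389, 0.135, -0.127, 0, 0, -13.4]
    - [0.389, 0.135, -0.127, 0, 0, -13.4]
    - [0.389, 0.135, -0.127, 0, 0, -13.4]
    - [0.389, 0.135, -0.127, 0, 0, -13.4]

```text
clock: 6.33
tool_pos: [0.6513, 0.1386, 0.1694]
tool_rot: [-3.141, 0.001, 1.826]
ft_force: [0.2, -0.5, -3.9]
finger_gap: 0.152
```

Run:
```python
from h import *
import json
st=ctrl.state();print(st["tool_pos"],st["tool_rot"],st["clock"],st["finger_gap"],st["joint_positions"].round(2),abs(st["dq"]).max())
c=imaging.get_calibration("wrist");i=imaging.capture("wrist");cv2.imwrite("pics/w3.png",i)
json.dump({k:np.array(v).tolist() for k,v in c.items() if k in("K","extrinsics")},open("w3.json","w"))
```

```text
[0.65127181 0.13856339 0.1693704 ] [-3.14062031e+00  1.11811326e-03  1.82642942e+00] 6.3333 0.15185709963045543 [-0.36  0.62  0.1   1.82 -0.09  0.71  1.62] 0.009854525365382146
```

View pics/w3.png

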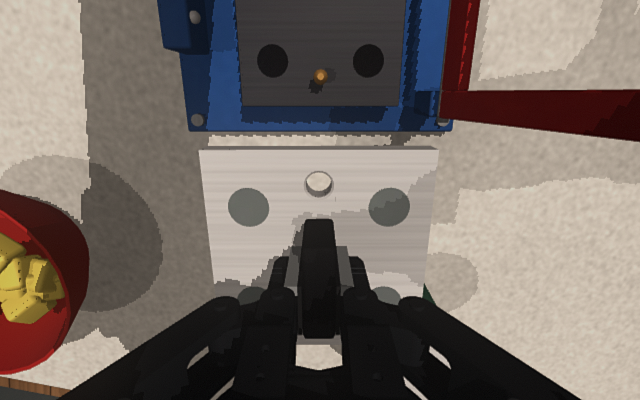

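Plate held level. Near hole at (318,183), pin1 tip at (321,75), and pin0 is out of frame. Backing off 50 mm should bring both pins into view.

Call:
arm_command:
  series:
    - [0, 0.02, -0.01, 0, 0, 0]
    - [0, 0.04, -0.02, 0, 0, 0]
    - [0, 0.05, -0.03, 0, 0, 0]
    - [0, 0.05, -0.03, 0, 0, 0]
    - [0, 0.05, -0.03, 0, 0, 0]
    - [0, 0.05, -0.03, 0, 0, 0]

```text
clock: 6.88
tool_pos: [0.6989, 0.152, 0.1986]
tool_rot: [-3.14, 0.0, 1.827]
ft_force: [-0.4, 1.1, -3.4]
finger_gap: 0.152
```

Run:
```python
from h import *
import json
st=ctrl.state();print(st["tool_pos"],st["tool_rot"],st["clock"])
c=imaging.get_calibration("wrist");i=imaging.capture("wrist");cv2.imwrite("pics/w4.png",i)
d={k:np.array(v).tolist() for k,v in c.items() if k in("K","extrinsics")};d["tp"]=st["tool_pos"].tolist();d["tr"]=st["tool_rot"].tolist()
json.dump(d,open("w4.json","w"))
h=cv2.cvtColor(i,cv2.COLOR_BGR2HSV)
m=cv2.inRange(h,(8,90,60),(30,255,255));m[160:]=0;m[:,:270]=0;m[:,370:]=0
for b in blobs(m,5): print(b,onz(c,b[0],.06),onz(c,b[0],.055))
for p in ([.49,.0983,.06],[.5624,.1176,.06]): print("pred",proj(c,p))
R=Ro.from_euler("xyz",st["tool_rot"])
top=st["tool_pos"][2]-.025
for t in ([0,-.038,.025],[0,-.055,.025]): print("pred hole/edge",proj(c,st["tool_pos"]+R.apply(t)))
g=cv2.cvtColor(i,cv2.COLOR_BGR2GRAY); print(g[130:200:2,290].tolist())
hm=((g[165:205,295:345])); ci=cv2.HoughCircles(cv2.GaussianBlur(g,(3,3),0)[150:220,285:355],cv2.HOUGH_GRADIENT,1,30,param1=80,param2=10,minRadius=8,maxRadius=20);print(ci+np.array([285,150,0]) if ci is not None else None)
cv2.imwrite("pics/w4c.png",cv2.resize(i[0:230,190:450],None,fx=2.5,fy=2.5,interpolation=2))
```

```text
[0.69886667 0.15197461 0.19862653] [-3.13957980e+00  3.35502083e-04  1.82690674e+00] 6.8833
([318.9, 3.3], [313, 0, 13, 8, 83]) [0.56399845 0.11767721 0.06      ] [0.56289343 0.11739562 0.055     ]
pred [ 318.94413963 -133.02230346]
pred [319.36717741   0.78879645]
pred hole/edge [317.10538375 183.36263824]
pred hole/edge [317.05570633 147.54919692]
[161, 158, 152, 159, 161, 153, 151, 148, 84, 80, 157, 157, 157, 156, 155, 155, 157, 156, 158, 154, 148, 148, 152, 152, 156, 154, 149, 149, 149, 147, 145, 150, 155, 154, 153]
[[[318.5        178.5         11.80000019]]]
```

View pics/w4c.png

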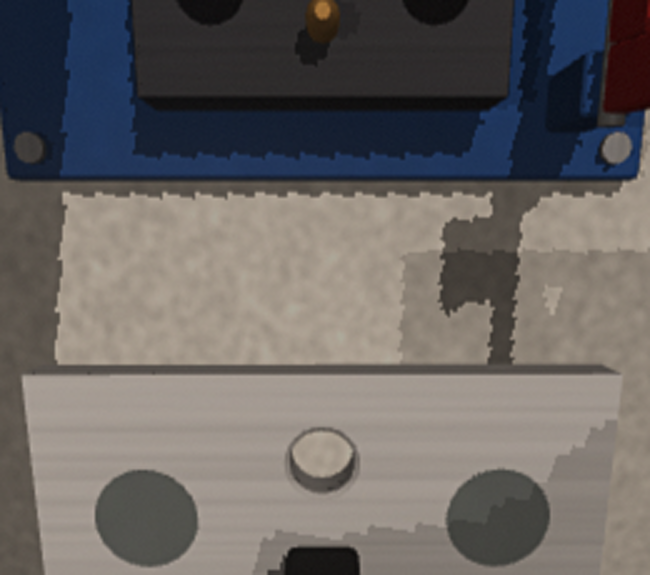

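Run:
```python
from h import *
import json
c=json.load(open("w3.json"));i=cv2.imread("pics/w3.png");h=cv2.cvtColor(i,cv2.COLOR_BGR2HSV);g=cv2.cvtColor(i,cv2.COLOR_BGR2GRAY)
tp=np.array([0.65127181,0.13856339,0.1693704]);R=Ro.from_euler("xyz",[-3.14062031,1.11811326e-03,1.82642942])
T=lambda p:(R.inv().apply(p-tp)*1e3).round(2)
m=cv2.inRange(h,(8,90,60),(30,255,255));m[60:95,300:345];mm=np.zeros_like(m);mm[60:92,305:340]=m[60:92,305:340]
print([ (b,T(onz(c,b[0],.06)),onz(c,b[0],.06)) for b in blobs(mm,10)])
# edges by subpixel gradient: rows for near-horizontal, cols for near-vertical
G=cv2.GaussianBlur(g,(3,3),0).astype(float)
def hor(u0,u1,v0,v1,sgn):
    us=np.arange(u0,u1);d=sgn*np.diff(G[v0:v1,u0:u1],axis=0);vs=v0+.5+d.argmax(0)
    p=np.polyfit(us,vs,1);
    for _ in range(3):
        k=abs(np.polyval(p,us)-vs)<1.5;p=np.polyfit(us[k],vs[k],1)
    return [(u,np.polyval(p,u)) for u in (u0,u1)],k.sum()
for nm,a,z in [("steel front",(250,390,95,115,-1),.042),("plate front bottom?",(215,420,140,160,1),.1444),("plate front dark",(215,420,138,160,-1),.132)]:
    e,k=hor(*a);A,B=[onz(c,x,z) for x in e];print(nm,e,k,T(A),T(B),"yaw",np.degrees(np.arctan2(*(B-A)[1::-1])))
e=[]
cv2.imwrite("pics/w3c.png",cv2.resize(i[160:205,295:340],None,fx=10,fy=10,interpolation=0))
print("pred hole",proj(c,tp+R.apply([0,-.038,.025])))
```

```text
[(([320.0, 75.7], [313, 69, 15, 15, 162]), array([  1.68, -89.52, 109.46]), array([0.56416172, 0.11740962, 0.06      ]))]
steel front [(250, np.float64(104.97192589225725)), (390, np.float64(105.5178063788376))] 138 [-50.13 -69.95 127.49] [ 53.75 -69.56 127.38] yaw 104.42706685803425
plate front bottom? [(215, np.float64(149.50000000000003)), (420, np.float64(149.5))] 205 [-46.88 -54.15  25.08] [ 47.18 -54.15  24.97] yaw 104.6455485615193
plate front dark [(215, np.float64(145.55729353911792)), (420, np.float64(145.3110215362283))] 190 [-50.62 -54.01  37.48] [ 50.85 -54.13  37.37] yaw 104.71398080209924
pred hole [317.21109192 183.46104599]
```

View pics/w3c.png

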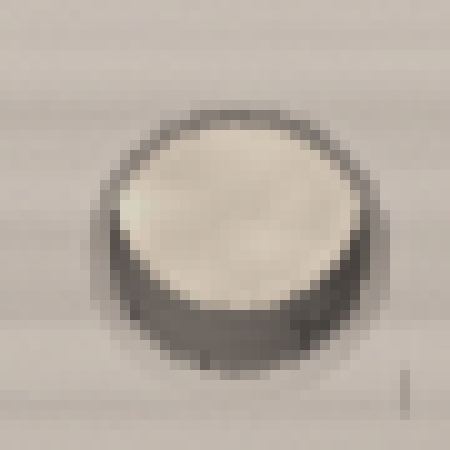

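The hole's upper rim centre is at about (318.6,183.7). That puts the hole at tool (+0.6,−37.9) mm and pin1 at (+1.7,−89.4) mm. Yaw agrees within 0.3°.

Run:
```python
from h import *
tp=np.array([0.65127181,0.13856339,0.1693704]);R=Ro.from_euler("xyz",[-3.14159,0,1.82642942])
t=tp+R.apply([.00104,-.0515,0]);t[2]=.115;print(t)
plan(t,1.8264)
```

```text
[0.60118241 0.12654741 0.115     ]
shift [-1.000e-04 -1.007e-01  8.380e-02] rot [-0.12  0.01  0.05] alt [  -0.    -0.2 -180. ] clock 6.93 q [-0.36  0.64  0.11  1.67 -0.09  0.83  1.61]
```

The visible hole, at tool −y, belongs to pin0. The target therefore shifts another 76 mm along −y, to about (.528,.107), which agrees with the seat estimate. I'll raise the path first, then check from hover.

Call:
arm_command:
  series:
    - [0, -0.02, 0.01, 0, 0, 0]
    - [0, -0.05, 0.03, 0, 0, 0]
    - [0, -0.085, 0.05, 0, 0, 0]
    - [0, -0.12, 0.06, 0, 0, 0]
    - [0, -0.15, 0.07, 0, 0, 0]
    - [0, -0.17, 0.08, 0, 0, 0]
    - [0, -0.1767, 0.084, 0, 0, 0]
    - [0, -0.1767, 0.084, 0, 0, 0]
    - [0, -0.1767, 0.084, 0, 0, 0]
    - [0, -0.1767, 0.084, 0, 0, 0]

```text
clock: 7.77
tool_pos: [0.531, 0.109, 0.1158]
tool_rot: [3.139, -0.0, 1.828]
ft_force: [0.3, 0.6, -3.2]
finger_gap: 0.152
```

Run:
```python
from h import *
st=ctrl.state();print(st["tool_pos"],st["tool_rot"],st["clock"],st["ft_force"])
c=imaging.get_calibration("wrist");i=imaging.capture("wrist");s=imaging.capture("scene")
R=Ro.from_euler("xyz",st["tool_rot"]);p=proj(c,st["tool_pos"]+R.apply([.0006,-.0379,.025]));print(p)
u,v=p.astype(int);print(p)
a=cv2.resize(i[v-20:v+25,u-30:u+30],(600,450),interpolation=2)
for q in (c,):pass
sc=imaging.get_calibration("scene");u2,v2=proj(sc,[.528,.107,.07]).astype(int)
cv2.imwrite("pics/w5.png",np.vstack([cv2.resize(a,(390,292)),cv2.resize(s[v2-35:v2+35,u2-45:u2+45],(390,303),interpolation=2)]))
```

```text
[0.53104606 0.10897413 0.11580814] [ 3.13914670e+00 -7.52032370e-06  1.82829664e+00] 7.7667 [ 0.26978433  0.5892297  -3.22125347]
[318.46371467 183.57038785]
[318.46371467 183.57038785]
```

View pics/w5.png

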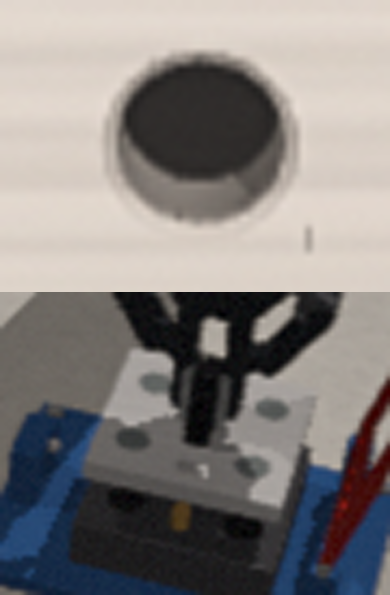

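Call:
arm_command:
  series:
    - [0, 0, 0, 0, 0, 0]
    - [0, 0, 0, 0, 0, 0]

```text
clock: 8.03
tool_pos: [0.5298, 0.1087, 0.1155]
tool_rot: [3.141, 0.0, 1.828]
ft_force: [-0.5, -0.2, -3.4]
finger_gap: 0.151
```

Call:
arm_command:
  series:
    - [0, 0, 0, 0, 0, 0]
    - [0, 0, 0, 0, 0, 0]
    - [0, 0, 0, 0, 0, 0]
    - [0, 0, 0, 0, 0, 0]
    - [0, 0, 0, 0, 0, 0]
    - [0, 0, 0, 0, 0, 0]

```text
clock: 8.53
tool_pos: [0.5292, 0.1085, 0.1153]
tool_rot: [3.142, 0.0, 1.828]
ft_force: [0.2, -0.4, -3.5]
finger_gap: 0.149
```

Run:
```python
from h import *
st=ctrl.state();print(st["tool_pos"],st["tool_rot"],abs(st["dq"]).max())
plan([.5277,.1071,.103],1.8264)
```

```text
[0.52921858 0.10850824 0.11529773] [3.14155648e+00 3.39722885e-06 1.82832069e+00] 0.0013132878864982789
shift [-0.001  -0.0018  0.0123] rot [0.   0.   0.11] alt [  -0.     0.  -179.9] clock 8.53 q [-0.36  0.58  0.07  2.14 -0.1   0.43  1.62]
```

Call:
arm_command:
  series:
    - [-0.001, -0.0018, 0.005, 0, 0, 0.1]
    - [-0.001, -0.0018, 0.01, 0, 0, 0.1]
    - [-0.001, -0.0018, 0.015, 0, 0, 0.1]
    - [-0.001, -0.0018, 0.015, 0, 0, 0.1]
    - [-0.001, -0.0018, 0.015, 0, 0, 0.1]
    - [-0.001, -0.0018, 0.015, 0, 0, 0.1]
    - [-0.001, -0.0018, 0.015, 0, 0, 0.1]
    - [-0.001, -0.0018, 0.015, 0, 0, 0.1]

```text
clock: 9.2
tool_pos: [0.5279, 0.1071, 0.1005]
tool_rot: [3.141, 0.0, 1.827]
ft_force: [-0.3, -0.0, -3.4]
finger_gap: 0.151
```

Run:
```python
from h import *
st=ctrl.state();print(st["tool_pos"],st["tool_rot"],st["clock"],st["ft_force"])
i=imaging.capture("wrist");s=imaging.capture("scene")
sc=imaging.get_calibration("scene");u2,v2=proj(sc,[.528,.107,.07]).astype(int)
cv2.imwrite("pics/w6.png",np.vstack([cv2.resize(i[161:211,285:352],(536,400),interpolation=2)[:,:390],cv2.resize(s[v2-20:v2+30,u2-40:u2+25],(390,300),interpolation=2)]))
h=cv2.cvtColor(i,cv2.COLOR_BGR2HSV);m=cv2.inRange(h,(8,80,40),(30,255,255));m[:165]=0;m[205:]=0;m[:,:295]=0;m[:,345:]=0;print(blobs(m,3))
```

```text
[0.52787064 0.10706946 0.10047292] [3.14119941e+00 5.11618202e-05 1.82654958e+00] 9.2 [-0.29162281 -0.02652459 -3.36620093]
[([318.7, 177.1], [311, 172, 17, 11, 127])]
```

View pics/w6.png

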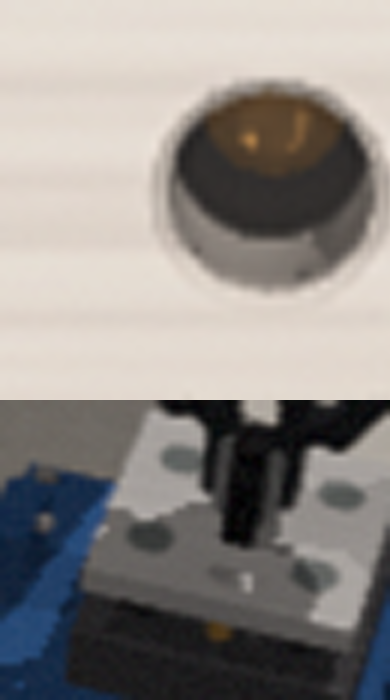

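The pin0 tip is visible in the hole and laterally centred (318.7 vs 318.6). I'll check the fore-aft fit numerically.

Run:
```python
from h import *
st=ctrl.state();c=imaging.get_calibration("wrist");R=Ro.from_euler("xyz",st["tool_rot"])
h0=st["tool_pos"]+R.apply([.0006,-.0379,.025]);yd=R.apply([0,1,0])
print("hole",proj(c,h0))
for z,r in((.06,.0022),(.055,.005),(.06,0)):
    p=h0+yd*r;p[2]=z;print(z,r,proj(c,p))
p=h0+yd*.006;p[2]=.055;print("1mm +y",proj(c,p))
```

```text
hole [318.43597291 183.67867961]
0.06 0.0022 [318.42065188 179.78051562]
0.055 0.005 [318.41670146 182.42575902]
0.06 0 [318.42020285 175.67849448]
1mm +y [318.41690488 184.21558859]
```

It agrees within about 0.3 mm, so I'll lower gently.

Call:
arm_command:
  series:
    - [0, 0, 0.002, 0, 0, 0]
    - [0, 0, 0.004, 0, 0, 0]
    - [0, 0, 0.006, 0, 0, 0]
    - [0, 0, 0.008, 0, 0, 0]
    - [0, 0, 0.01, 0, 0, 0]
    - [0, 0, 0.012, 0, 0, 0]
    - [0, 0, 0.012, 0, 0, 0]
    - [0, 0, 0.012, 0, 0, 0]

```text
clock: 9.97
tool_pos: [0.5277, 0.107, 0.0881]
tool_rot: [-3.141, 0.0, 1.827]
ft_force: [0.1, -0.9, -4.2]
finger_gap: 0.152
```

Call:
arm_command:
  series:
    - [0, 0, 0.002, 0, 0, 0]
    - [0, 0, 0.004, 0, 0, 0]
    - [0, 0, 0.006, 0, 0, 0]
    - [0, 0, 0.0075, 0, 0, 0]
    - [0, 0, 0.0085, 0, 0, 0]
    - [0, 0, 0.0085, 0, 0, 0]
    - [0, 0, 0.0085, 0, 0, 0]
    - [0, 0, 0.0085, 0, 0, 0]

```text
clock: 10.63
tool_pos: [0.5278, 0.107, 0.0798]
tool_rot: [3.141, 0.0, 1.827]
ft_force: [0.1, 0.1, -2.7]
finger_gap: 0.15
```

Call:
arm_command:
  series:
    - [0, 0, 0.0005, 0, 0, 0]
    - [0, 0, 0.001, 0, 0, 0]
    - [0, 0, 0.001, 0, 0, 0]
    - [0, 0, 0.001, 0, 0, 0]

```text
clock: 10.97
tool_pos: [0.5278, 0.1071, 0.0792]
tool_rot: [3.141, -0.0, 1.826]
ft_force: [-1.7, -0.4, 3.3]
finger_gap: 0.154
```

Contact came at TCP z 0.0792, exactly the predicted flush height, with load transfer. I'll release, rise straight up, and take a check picture.

Call:
arm_command:
  series:
    - [0, 0, 0, 0, 0, 0]
    - [0, 0, 0, 0, 0, 0]
    - [0, 0, 0, 0, 0, 0]
    - [0, 0, 0, 0, 0, 0]
    - [0, 0, 0, 0, 0, 0]
    - [0, 0, 0, 0, 0, 0]
    - [0, 0, -0.01, 0, 0, 0]
    - [0, 0, -0.03, 0, 0, 0]
    - [0, 0, -0.06, 0, 0, 0]
    - [0, 0, -0.1, 0, 0, 0]
    - [0, 0, -0.14, 0, 0, 0]
    - [0, 0, -0.18, 0, 0, 0]
    - [0, 0, -0.22, 0, 0, 0]
    - [0, 0, -0.22, 0, 0, 0]
    - [0, 0, -0.22, 0, 0, 0]
  jaw: 0.45

```text
clock: 12.22
tool_pos: [0.5285, 0.1072, 0.3021]
tool_rot: [3.136, -0.0, 1.826]
ft_force: [-0.2, 0.0, -1.0]
finger_gap: 0.445
```

Run:
```python
from h import *
st=ctrl.state();print(st["tool_pos"],st["tool_rot"],st["clock"],st["ft_force"])
i=imaging.capture("wrist");s=imaging.capture("scene");d=imaging.capture("side")
sc=imaging.get_calibration("scene");u,v=proj(sc,[.528,.107,.07]).astype(int)
sd=imaging.get_calibration("side");u2,v2=proj(sd,[.528,.107,.09]).astype(int)
cv2.imwrite("pics/w7.png",np.hstack([cv2.resize(s[v-50:v+50,u-65:u+65],(390,300),interpolation=2),cv2.resize(d[v2-50:v2+50,u2-65:u2+65],(390,300),interpolation=2)]))
```

```text
[0.52847172 0.10716973 0.30208386] [ 3.13590189e+00 -4.98997286e-04  1.82645892e+00] 12.2167 [-0.22826014  0.01868038 -0.99176574]
```

View pics/w7.png

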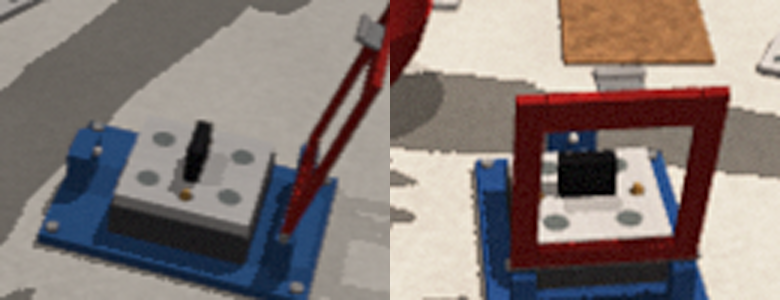

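The cover is flush, with pins through both holes. Now the gripper shuts and goes over and behind the frame, in the frame's +y direction (tool +x).

Call:
arm_command:
  series:
    - [0.04, 0, 0, 0, 0, 0]
    - [0.08, 0, 0, 0, 0, 0]
    - [0.12, 0, 0, 0, 0, 0]
    - [0.16, 0, 0, 0, 0, 0]
    - [0.195, 0, 0, 0, 0, 0]
    - [0.195, 0, 0, 0, 0, 0]
    - [0.195, 0, 0.02, 0, 0, 0]
    - [0.195, 0, 0.045, 0, 0, 0]
    - [0.195, 0, 0.065, 0, 0, 0]
    - [0.195, 0, 0.075, 0, 0, 0]
    - [0.195, 0, 0.075, 0, 0, 0]
    - [0.195, 0, 0.075, 0, 0, 0]
    - [0.195, 0, 0.075, 0, 0, 0]
  jaw: 0

```text
clock: 13.45
tool_pos: [0.4789, 0.2957, 0.2244]
tool_rot: [3.141, -0.0, 1.826]
ft_force: [0.4, 0.1, 1.0]
finger_gap: -0.003
```

Run:
```python
from h import *
st=ctrl.state();print(st["tool_pos"],st["tool_rot"],st["clock"],st["joint_positions"].round(2))
t=.0125;S=np.array([.5278,.107]);R=Ro.from_euler("xyz",st["tool_rot"]);ex=R.apply([1,0,0])[:2]
y0=(st["tool_pos"][:2]-S)@ex;print("seat-y",y0,R.inv().apply(st["tool_pos"]-[*S,0])[1])
for th in (1.6,1.4,1.2,1.0,.8,.6,.5,.4,.3,.2,.1,.05,0,):
    r=.148+.010*(1.6-th)/1.6
    y=.085-r*np.cos(th)+.004*np.sin(th)+t; z=.0595+r*np.sin(th)+.004*np.cos(th)+.019
    print(th,"dx",round(y-y0,4),"dz",round(st["tool_pos"][2]-z,4))
```

```text
[0.47888169 0.29574504 0.22438603] [ 3.14102987e+00 -1.38701839e-04  1.82615342e+00] 13.45 [-0.71  0.44  0.07  2.01 -0.05  0.7   1.22]
seat-y 0.1949809544728331 0.0004695041377954287
1.6 dx -0.0892 dz -0.0019
1.4 dx -0.1189 dz -0.0019
1.2 dx -0.1483 dz 0.0042
1.0 dx -0.1761 dz 0.016
0.8 dx -0.2012 dz 0.0333
0.6 dx -0.2225 dz 0.0555
0.5 dx -0.2315 dz 0.0681
0.4 dx -0.2391 dz 0.0816
0.3 dx -0.2455 dz 0.0959
0.2 dx -0.2503 dz 0.1108
0.1 dx -0.2537 dz 0.1262
0.05 dx -0.2548 dz 0.134
0 dx -0.2555 dz 0.1419
```

Call:
arm_command:
  series:
    - [-0.015, 0, 0, 0, 0, 0]
    - [-0.03, 0, 0, 0, 0, 0]
    - [-0.045, 0, 0, 0, 0, 0]
    - [-0.06, 0, 0, 0, 0, 0]
    - [-0.075, 0, 0, 0, 0, 0]
    - [-0.09, 0, -0.002, 0, 0, 0]
    - [-0.105, 0, -0.002, 0, 0, 0]
    - [-0.119, 0, -0.002, 0, 0, 0]
    - [-0.134, 0, 0.001, 0, 0, 0]
    - [-0.148, 0, 0.004, 0, 0, 0]
    - [-0.162, 0, 0.01, 0, 0, 0]
    - [-0.176, 0, 0.016, 0, 0, 0]
    - [-0.176, 0, 0.016, 0, 0, 0]
    - [-0.176, 0, 0.016, 0, 0, 0]

```text
clock: 14.62
tool_pos: [0.5232, 0.1244, 0.2085]
tool_rot: [3.141, 0.0, 1.825]
ft_force: [-0.6, 0.6, 0.4]
finger_gap: 0.001
```

Run:
```python
from h import *
print(ctrl.state()["tool_pos"])
s=imaging.capture("scene");d=imaging.capture("side")
sc=imaging.get_calibration("scene");u,v=proj(sc,[.528,.107,.09]).astype(int)
sd=imaging.get_calibration("side");u2,v2=proj(sd,[.528,.107,.11]).astype(int)
cv2.imwrite("pics/w8.png",np.hstack([s[v-60:v+60,u-65:u+65],d[v2-60:v2+60,u2-65:u2+65]]))
cals=(sc,sd)
# red blob extents vs model at angles
th=0
def fr(th,x,r):
    a=np.radians(14.65);ex=np.array([np.cos(a),np.sin(a),0]);ey=np.array([-np.sin(a),np.cos(a),0])
    return np.array([.5278,.107,0])+ex*x+ey*(.085-r*np.cos(th))+np.array([0,0,.0595+r*np.sin(th)])
for n,img,c in (("scene",s,sc),("side",d,sd)):
    h=cv2.cvtColor(img,cv2.COLOR_BGR2HSV);m=((h[...,0]<8)|(h[...,0]>172))&(h[...,1]>120)&(h[...,2]>40)
    u0,v0=proj(c,[.528,.107,.1]).astype(int);k=np.zeros(m.shape,bool);k[v0-70:v0+60,max(u0-75,0):u0+75]=1
    ys,xs=np.nonzero(m&k);q=np.c_[xs,ys];print(n,"red ext",q.min(0),q.max(0))
    for t in (.8,.9,1.0,1.1,1.2):
        P=np.array([proj(c,fr(t,x,r)) for x in(-.065,.065) for r in(0,.168)]);print(t,P.min(0).round(),P.max(0).round())
```

```text
[0.52323845 0.12438736 0.20854522]
scene red ext [401 170] [442 248]
0.8 [388. 168.] [442. 250.]
0.9 [394. 166.] [442. 250.]
1.0 [401. 163.] [442. 250.]
1.1 [407. 162.] [442. 250.]
1.2 [415. 160.] [442. 250.]
side red ext [252 182] [363 280]
0.8 [297. 200.] [364. 281.]
0.9 [298. 198.] [364. 281.]
1.0 [298. 197.] [364. 281.]
1.1 [299. 197.] [364. 281.]
1.2 [299. 198.] [364. 281.]
```

The frame's extent in the scene matches θ≈1.0, as planned. I'll continue the arc to about 0.12 rad.

Call:
arm_command:
  series:
    - [-0.013, 0, 0.008, 0, 0, 0]
    - [-0.025, 0, 0.017, 0, 0, 0]
    - [-0.036, 0, 0.028, 0, 0, 0]
    - [-0.0465, 0, 0.0395, 0, 0, 0]
    - [-0.0555, 0, 0.052, 0, 0, 0]
    - [-0.063, 0, 0.0655, 0, 0, 0]
    - [-0.0695, 0, 0.08, 0, 0, 0]
    - [-0.0725, 0, 0.0875, 0, 0, 0]
    - [-0.0743, 0, 0.095, 0, 0, 0]
    - [-0.076, 0, 0.101, 0, 0, 0]
    - [-0.077, 0, 0.107, 0, 0, 0]
    - [-0.077, 0, 0.107, 0, 0, 0]
    - [-0.077, 0, 0.107, 0, 0, 0]

```text
clock: 15.8
tool_pos: [0.5424, 0.0511, 0.1007]
tool_rot: [-3.141, 0.0, 1.827]
ft_force: [0.7, -0.1, -0.1]
finger_gap: 0.005
```

Call:
arm_command:
  series:
    - [-0.0005, 0, 0.003, 0, 0, 0]
    - [-0.001, 0, 0.006, 0, 0, 0]
    - [-0.001, 0, 0.008, 0, 0, 0]
    - [-0.001, 0, 0.01, 0, 0, 0]
    - [-0.001, 0, 0.01, 0, 0, 0]

```text
clock: 16.22
tool_pos: [0.5431, 0.0501, 0.0914]
tool_rot: [3.14, 0.0, 1.827]
ft_force: [1.9, 0.2, 4.2]
finger_gap: 0.005
```

Call:
arm_command:
  series:
    - [0, 0, 0.002, 0, 0, 0]
    - [0, 0, 0.004, 0, 0, 0]
    - [0, 0, 0.006, 0, 0, 0]
    - [0, 0, 0.007, 0, 0, 0]
    - [0, 0, 0.007, 0, 0, 0]
    - [0, 0, 0.007, 0, 0, 0]

```text
clock: 16.72
tool_pos: [0.5425, 0.05, 0.0836]
tool_rot: [-3.141, -0.0, 1.827]
ft_force: [0.5, 0.0, -0.2]
finger_gap: -0.003
```

Force vanished, so it probably snapped shut. Touch gently to confirm the bar height, then retreat up.

Call:
arm_command:
  series:
    - [0, 0, 0.0005, 0, 0, 0]
    - [0, 0, 0.001, 0, 0, 0]
    - [0, 0, 0.0015, 0, 0, 0]
    - [0, 0, 0.0015, 0, 0, 0]
    - [0, 0, 0.0015, 0, 0, 0]

```text
clock: 17.13
tool_pos: [0.5427, 0.05, 0.0826]
tool_rot: [3.141, 0.0, 1.826]
ft_force: [-1.1, 0.6, 4.8]
finger_gap: -0.001
```

Call:
arm_command:
  series:
    - [0, 0, -0.01, 0, 0, 0]
    - [0, 0, -0.03, 0, 0, 0]
    - [0, 0, -0.06, 0, 0, 0]
    - [0, 0, -0.1, 0, 0, 0]
    - [0, 0, -0.14, 0, 0, 0]
    - [0, 0.04, -0.18, 0, 0, 0]
    - [0, 0.08, -0.2, 0, 0, 0]
    - [0, 0.12, -0.2, 0, 0, 0]
    - [0, 0.12, -0.2, 0, 0, 0]
    - [0, 0.12, -0.2, 0, 0, 0]
    - [0, 0.12, -0.2, 0, 0, 0]

```text
clock: 18.05
tool_pos: [0.6584, 0.0803, 0.2822]
tool_rot: [-3.141, 0.0, 1.827]
ft_force: [-0.1, -0.5, -0.7]
finger_gap: -0.002
```

Run:
```python
from h import *
print(ctrl.state()["tool_pos"],ctrl.state()["clock"])
s=imaging.capture("scene");d=imaging.capture("side");w=imaging.capture("wrist")
sc=imaging.get_calibration("scene");u,v=proj(sc,[.528,.107,.07]).astype(int)
sd=imaging.get_calibration("side");u2,v2=proj(sd,[.528,.107,.09]).astype(int)
top=np.hstack([cv2.resize(s[v-50:v+50,u-65:u+65],(390,300),interpolation=2),cv2.resize(d[v2-50:v2+50,u2-65:u2+65],(390,300),interpolation=2)])
bot=np.hstack([cv2.resize(s,(390,244)),cv2.resize(w,(390,244))])
cv2.imwrite("pics/w9.png",np.vstack([top,bot]))
a=cv2.imread("pics/scene0.png")
for n,p in (("bowl",(268,250)),("jar",(236,154)),("tin",(410,305))):
    q=(slice(p[1]-35,p[1]+35),slice(p[0]-40,p[0]+40));print(n,cv2.phaseCorrelate(*[cv2.cvtColor(x[q],6).astype(float) for x in(a,s)]))
```

```text
[0.65841516 0.08033168 0.2822079 ] 18.05
bowl ((0.02452368206634503, 0.0171092239373678), 0.81430290370828)
jar ((0.005463190001719909, -0.012472519423923245), 0.9342786618727975)
tin ((0.1403904184300373, 0.07064364334501505), 0.8692096391766669)
```

View pics/w9.png

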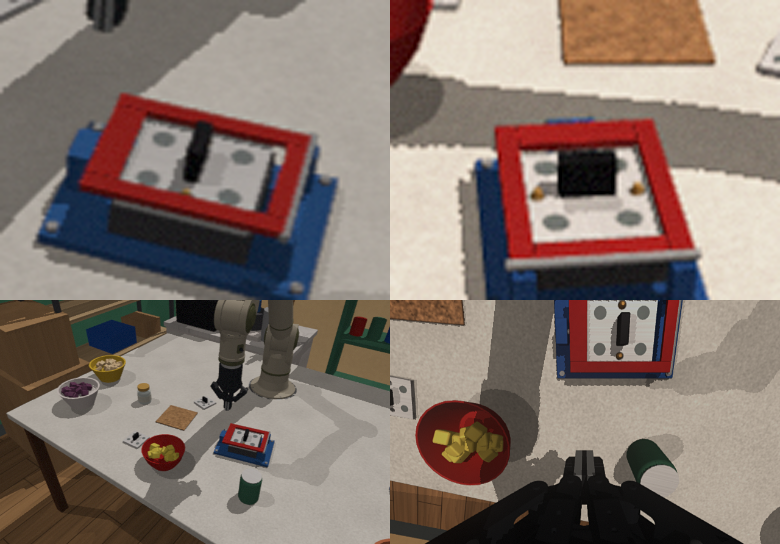

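The frame lies flat over the flush cover, with both pins through it. The robot is clear and the bystanders haven't moved.

```bash
python3 -c "
from plant import workorder
print(workorder.close_job())"
```

```text
the job is handed in; nothing more can be done
None
```

The cover plate is flush on the mould and the red clamp frame is shut over it. I handed the job in at about 18 s of the 72 s allowed.

**Cover:** I picked up the largest plate by its handle and lowered it over both pins, without dropping it. Contact came at the height predicted for a flush fit (TCP at 79.2 mm). The last pictures show both brass pins through the holes.

**Clamp:** I swung the frame over from behind and pressed down its front bar. The push read about 4 N on the way down and then dropped to zero. A light touch afterwards found the bar at about 63.6 mm above the table, against 63.5 mm when shut. I never saw the 10 N catch peak, because it passed between readings. So the snap is judged from the bar height and the pictures.

**Bystanders and robot:** The bowl, tin and jar shifted by 0.2 px or less in the scene picture, so they were not moved. The robot was clear of everything at hand-in.

**Mistakes and disagreements:**
- My first rough cover angle, from the scene camera, was about 17° off; the wrist view corrected it.
- I backed off the wrong way once while looking for the second pin.
- I first matched the visible hole to the wrong pin, and caught that before moving.
- The arm also settled about 2 mm short above the mould, which I corrected before lowering.

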